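Lay a plaster moulding on its back against the fence

TASK

On the finishing board a white stepped moulding stands on end. Push on its stepped face to tip it over towards the aluminium fence, so that it comes down on its flat, blue-taped back on the board, then push it along until its far end sits square and flush against the fence. Only push with the fingers, never lift or carry it, and leave the jar, the tape roll and the sanding block where they are.

Things in the scene. Friction and masses are not known exactly. Their poses are not given: they have to be found in the camera images.
- moulding: White plaster moulding, 0.35 to 0.7 kg, 48 (x) x 80 (y) x 130 (z) mm, loose, standing on end on the board. Origin: centre of the foot end it stands on. Own z runs along its length to the head end; x points out of the flat, blue-taped back (24 mm from the z axis), roughly (within 15 degrees) to the fence. From the back: slab 80 wide, 22 thick; step 60 wide, 14 thick; step 36 wide, 12 thick.
- moulding_head (a point): Centre of the moulding's head end (on top at the start), 130 mm along its own z from the origin; same axes. Pushed high on the stepped face (-x side, front at x = -24 mm) it tips without sliding and falls by itself past about 18 degrees of lean. On its back it is 48 mm high: x down, steps up, head to the fence, foot away from it.
- station: Fixed finishing board, 360 (x) x 280 (y) mm, with a black rubber mat; the mat's top is 12 mm above the table. Origin: centre of its underside, on the table; x points to the fence, y along the fence, z up. The fence is a fixed aluminium bar across the board with a slick white face, 20 mm thick, 260 long, its top 37 mm above the table.
- fence_face (a point): Middle of the fence's contact face at mat height (12 mm above the table), 105 mm from the board's centre along the board's x; same axes as the board. The face is slick white plastic (friction about 0.12), a plane square to x, reaching 130 mm either way along y.
- jar: Bystander: closed glass-type jar with red cap, 64 mm diameter, 100 mm high, standing on the table beside the board. Origin: centre of its underside.
- tape_roll: Bystander: roll of blue tape lying flat on the table beside the board, 100 mm diameter, 40 mm high. Origin: centre of its underside.
- sanding_block: Bystander: cork sanding block, 60 x 100 x 35 mm, on the table beside the board. Origin: centre of its underside.

How it is judged:
By the outcome, as a careful person would: the job done as asked, in the order asked, and still so for the second after the job is handed in, with the robot touching nothing.
It also fails if it takes over 56 s, if anything falls off the work surface, if the arm or the gripper's body presses on something with over 40 N, if the wrist force passes 120 N, or if a joint passes its speed limit or range.

ROBOT

A 6-joint arm with a two-finger parallel gripper is mounted at the origin on the work surface. World frame = base frame: x ahead of the robot, y to its left, z up, the work surface at z = 0. Lengths are in m, angles in rad, forces in N, time in s.
With the tool pointing down it reaches from about 0.25 to 0.775 m from the base axis. Payload 4 kg.
Tool frame: the origin (TCP) lies between the finger pads; the fingertips stand 25 mm ahead of it and the grasp point (between the pads) lies 6 mm ahead of it (robot.tip_reach is the distance from the TCP to the fingertips, in m); z points along the fingers, y is the line along which they close (so a half turn about z gives the same grasp; the last joint's range is limited). The gripper opens to 94 mm and grips with 3 to 60 N. Pads are 16 mm wide; open, the fingers measure 119 mm over their backs; the gripper's body (75 mm by 177 mm) begins 78 mm behind the grasp point.
Start: joints at [1.053, 0.087, 1.371, -0, 1.684, -0.103], TCP at [0.222, 0.503, 0.21] pointing down, gripper open.
Joint ranges: [-3.1, 3.1], [-0.76, 2.03], [0.27, 2.55], [-1.08, 4.22], [0.17, 2.65], [-2.57, 2.57]. Speed limits (rad/s): [2.79, 2.79, 3.14, 3.14, 3.14, 3.14].

INTERFACE

Orientations are given as [roll, pitch, yaw] about the fixed x, y, z axes, in that order (R = Rz(yaw) Ry(pitch) Rx(roll)).
In Python, from bench import sensors, snapshot, camera_info, ticket, robot gives the robot as it stands.
- The arm moves only by the tool arm_command, never from a script. Its argument "plan" is a list of rows, each an object with "grip": the closure, from -1 (fully open) to 1 (shut); "slide": the shift along the tool's x, y, z normalised to -1 to 1, where 1 is 500 mm, a list of three; "spin": the turn about the tool's z normalised to -1 to 1, where 1 is 5 degrees. A call has 1 to 10 rows; each row shifts and turns the commanded pose from where the row before left it, along the tool's axes as they then stand; what a row does not reach is not made up. A row lasts 1/8 s, in which the tool goes at most 62.5 mm and 10.7 degrees, less where a joint would pass 70% of its speed; a pose out of reach is approached as far as the arm can. A call with a number of a shift or a turn outside -1 to 1 is refused whole. A call with a gripper value outside its range is refused whole. The fingers move at their own pace and stop on an object; the grip force is fixed at half the most. Time passes only in rows, so rows that do not move let the fingers close. It gives the time, the measured TCP pose, the force, the opening and the grip force at its end, in the units of the state.
- sensors.get_obs(): the state, without advancing time (a new reading comes with each control period).
- snapshot(name): name is "scene" or "side" or "wrist"; returns the picture (480x640x3 uint8, red, green, blue); there is no depth.
- camera_info(name): a dict with "fx", "fy", "cx", "cy" (pixels), "position" and "rotation" of the camera in the world. Camera axes: x right, y up, looking along -z (the intrinsics and any distortion apply to the point x, -y, -z); pixel columns grow to the right and rows downward; lengths in m; the calibration is good to about 2 mm. A picture is of the moment at which its call begins: read the wrist's pose just before it. camera_info takes no time and is no camera call; for the wrist camera it gives the pose at the moment of the call.
- ticket.close_job(): hands the job in; it is judged then, once.
The state is a dict: "time": time; "joint_positions": joint angles; "qvel": joint speeds; "joint_torque": joint torques, N m; "tool_pos": TCP position; "ee_rot": TCP orientation; "wrist_force": force on the tool from outside, world axes, zero at the start; "wrist_torque": the same for the moment, N m; "width": finger opening in m; "finger_force": force on a finger pad.
Only numpy, scipy, OpenCV 4.12 (cv2) and the standard library are available. Lean on these libraries where they do the work, as an engineer would, in place of code of your own. Each camera call takes 0.05 s, during which the arm holds its last target. There are 200 camera calls.

## Working session

There is one attempt and no reset: what is moved stays moved. The work goes in short steps, Python scripts to look and compute and a tool call to move; the robot and the scene stay as the last step left them, time stands still between calls to the robot, and variables do not carry over. Pictures are saved under pics/ and viewed, at most 10 in all, crops included, and the job is handed in when it is done.

Besides the shell and the picture viewer there is one more tool, called after "Call:" in YAML: its name, and indented under it one key for each argument. arm_command: Moves the arm, as the interface text tells. Scaled input: -1 to 1 covers 500 mm each way for a shift and 5 degrees each way for a turn. Its arguments: {"type":"object","properties":{"plan":{"type":"array","items":{"type":"object","properties":{"grip":{"type":"number"},"slide":{"type":"array","items":{"type":"number"}},"spin":{"type":"number"}}}}},"required":["plan"]}

```bash
mkdir -p pics; cat > h.py <<'E'
import numpy as np, cv2
from bench import sensors, snapshot, camera_info, ticket, robot
def ray(ci,u,v):
    R=np.array(ci['rotation']); 
    d=R@np.array([(u-ci['cx'])/ci['fx'],-(v-ci['cy'])/ci['fy'],-1]); return np.array(ci['position']),d
def onz(ci,u,v,z):
    p,d=ray(ci,u,v); return p+d*(z-p[2])/d[2]
def tri(c1,a,c2,b):
    p,d=ray(c1,*a);q,e=ray(c2,*b)
    s=np.linalg.lstsq(np.c_[d,-e],q-p,rcond=None)[0]
    return (p+d*s[0]+q+e*s[1])/2, np.linalg.norm(p+d*s[0]-q-e*s[1])
def proj(ci,P):
    c=np.array(ci['rotation']).T@(np.array(P)-ci['position'])
    return ci['cx']+ci['fx']*c[0]/-c[2], ci['cy']-ci['fy']*c[1]/-c[2]
E
python3 - <<'E'
from h import *
for n in('scene','side'):
    im=snapshot(n); cv2.imwrite(f'pics/{n}0.png',im[:,:,::-1]); print({k:np.round(v,3).tolist() if not isinstance(v,str) else v for k,v in camera_info(n).items()})
print(sensors.get_obs())
E
```

```text
{'fx': 579.125, 'fy': 579.125, 'cx': 317.703, 'cy': 236.264, 'position': [1.098, 0.672, 0.888], 'rotation': [0.818, -0.02, 2.486]}
{'fx': 434.354, 'fy': 434.354, 'cx': 326.526, 'cy': 243.22, 'position': [0.473, 0.662, 0.817], 'rotation': [0.711, -0.015, -2.932]}
{'time': 0.1, 'joint_positions': array([ 1.05292814e+00,  8.78857269e-02,  1.37206153e+00,  2.08747272e-05,
        1.68360029e+00, -1.03079655e-01]), 'qvel': array([ 0.000906  , -0.00161937, -0.00338069, -0.00048051,  0.00198122,
       -0.00033008]), 'joint_torque': array([ 2.89737181e-03, -3.41251230e+01, -3.03303945e+01,  7.19937379e-02,
        3.03558866e-02, -8.14382929e-05]), 'tool_pos': array([0.22140048, 0.50295409, 0.20853978]), 'ee_rot': array([-3.13965027e+00, -2.21789630e-04,  2.72680623e+00]), 'wrist_force': array([-0.55817312,  0.40405906, -0.12743527]), 'wrist_torque': array([-0.06446889, -0.00330385, -0.00530374]), 'finger_force': 0.0, 'width': 0.09381097894553088}
```

View pics/scene0.png

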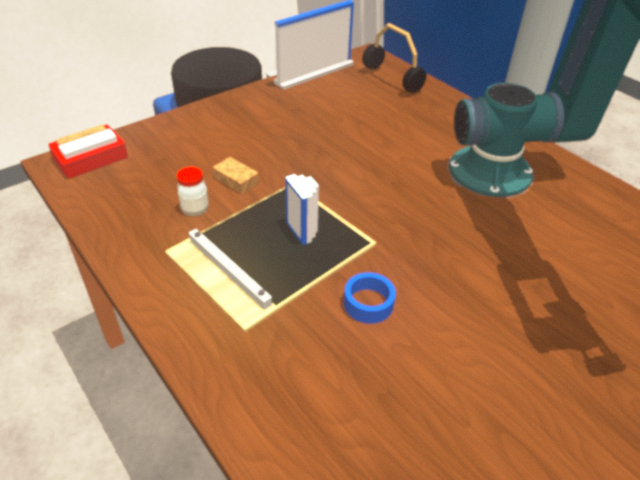

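View pics/side0.png

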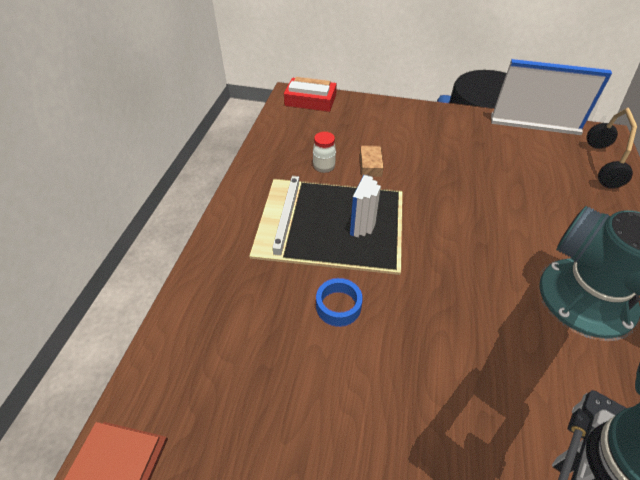

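The scene view shows the fence from (193,236) to (268,298) and the moulding at (287–319, 175–243). In the side view the fence runs from (295,180) to (278,248) and the moulding sits near (365,205), with its blue back towards the fence. I'll measure from enlarged crops.

```bash
sed -i "s/^import numpy.*/&\nfrom scipy.spatial.transform import Rotation as Ro/; s/R=np.array(ci\['rotation'\]); /R=Ro.from_euler('xyz',ci['rotation']).as_matrix()/; s/np.array(ci\['rotation'\]).T@/Ro.from_euler('xyz',ci['rotation']).as_matrix().T@/" h.py
python3 - <<'E'
from h import *
a=cv2.imread('pics/scene0.png')[165:325,160:380]; b=cv2.imread('pics/side0.png')[170:275,245:410]
a=cv2.resize(a,(800,582),interpolation=cv2.INTER_CUBIC)
b=cv2.resize(b,(800,509),interpolation=cv2.INTER_CUBIC)
cv2.imwrite('pics/a.png',a);cv2.imwrite('pics/b.png',b)
c=camera_info('scene');d=camera_info('side')
for n,p,q in(('fence end near tape',(268,298),(278,248)),('fence end jar',(193,236),(295,180)),('boardcorner near',(374,241),(401,269)),('bc fencetape',(247,321),(252,257))):
    print(n,tri(c,p,d,q))
E
```

```text
fence end near tape (array([0.71147832, 0.03919221, 0.03204051]), np.float64(0.002159567181375834))
fence end jar (array([ 0.73764964, -0.21509172,  0.02051972]), np.float64(0.004017579498617274))
boardcorner near (array([0.42029034, 0.02225917, 0.00954412]), np.float64(0.005907916608992451))
bc fencetape (array([0.7697096 , 0.05837723, 0.01529492]), np.float64(0.010284542937824097))
```

View pics/a.png

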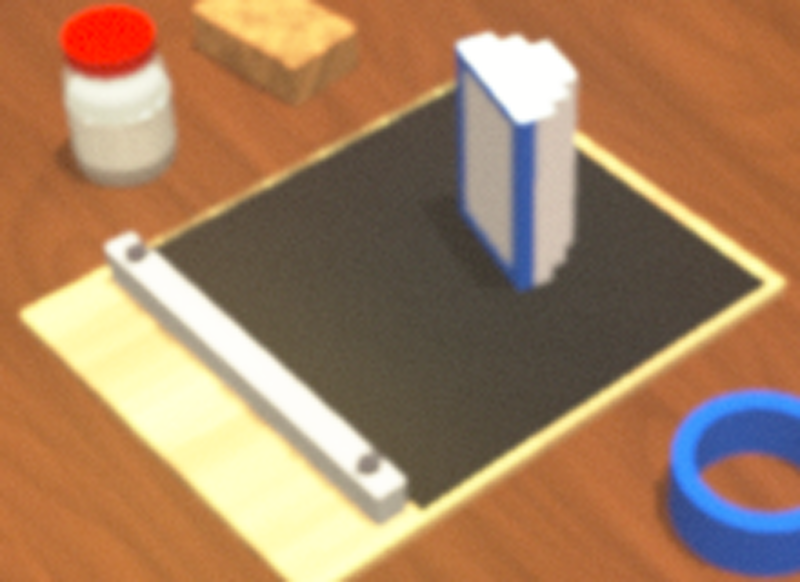

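View pics/b.png

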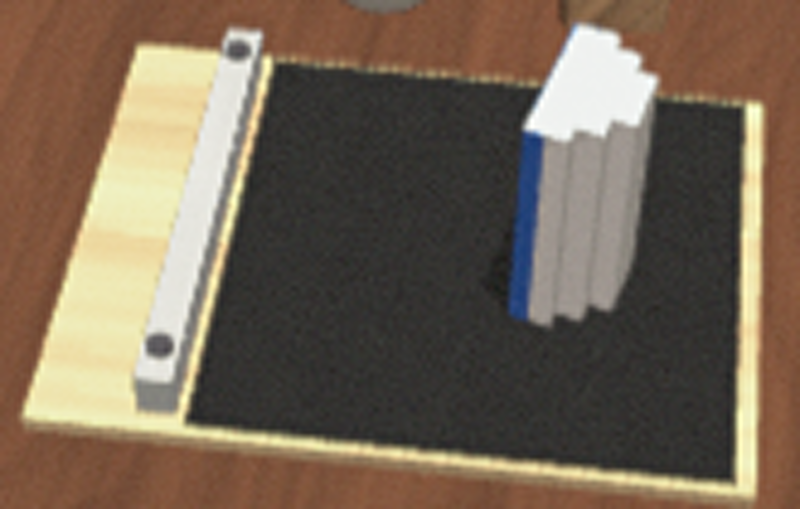

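```bash
cat > m.py <<'E'
from h import *
c=camera_info('scene');d=camera_info('side')
A=lambda p:(160+p[0]/3.636-.4,165+p[1]/3.636-.4); B=lambda p:(245+p[0]/4.848-.4,170+p[1]/4.848-.4)
T={}
for n,p,q in(('fence top tape',(405,482),(180,380)),('fence top jar',(133,233),(263,32)),('near tape',(785,280),(754,497)),('fence jar corner',(20,315),(140,45)),
 ('head back jar',(457,45),(572,25)),('head back tape',(525,122),(525,130)),('foot back tape',(525,290),(512,318)),('head front tape-ish',(577,75),(655,75))):
    T[n],e=tri(c,A(p),d,B(q)); print(n,T[n].round(4),round(e,4))
print('board plane z=.012');
for n,p in(('nj',(763,100)),('ft',(22,420)),('nt',(754,497)),('fj',(140,45))): print(n,onz(d,*B(p),.012).round(4))
for s,x in(('fencetape',onz(d,*B((180,380)),.037)),('fencejar',onz(d,*B((263,32)),.037)),('fencetapeA',onz(c,*A((405,482)),.037)),('fencejarA',onz(c,*A((133,233)),.037))): print(s,x.round(4))
for s,x in(('hbj',onz(d,*B((572,25)),.142)),('hbt',onz(d,*B((525,130)),.142)),('hbjA',onz(c,*A((457,45)),.142)),('hbtA',onz(c,*A((525,122)),.142)),('fbtA',onz(c,*A((525,290)),.012)),('fbjA',onz(c,*A((462,212)),.012)),('fbtB',onz(d,*B((512,318)),.012))): print(s,x.round(4))
E
python3 m.py
```

```text
fence top tape [0.7037 0.0367 0.0289] 0.0052
fence top jar [ 0.7267 -0.2171  0.0346] 0.0039
near tape [0.4212 0.0296 0.0107] 0.001
fence jar corner [ 0.8029 -0.2231  0.0054] 0.0036
head back jar [ 0.5457 -0.1339  0.1444] 0.0019
head back tape [ 0.5555 -0.0548  0.1442] 0.0025
foot back tape [ 0.5542 -0.0555  0.013 ] 0.002
head front tape-ish [ 0.5022 -0.0824  0.1496] 0.0262
board plane z=.012
nj [ 0.4443 -0.2524  0.012 ]
ft [0.7774 0.0616 0.012 ]
nt [0.4212 0.03   0.012 ]
fj [ 0.8006 -0.2186  0.012 ]
fencetape [0.7016 0.0398 0.037 ]
fencejar [ 0.7263 -0.2174  0.037 ]
fencetapeA [0.7083 0.0459 0.037 ]
fencejarA [ 0.7285 -0.2119  0.037 ]
hbj [ 0.546  -0.1381  0.142 ]
hbt [ 0.5558 -0.059   0.142 ]
hbjA [ 0.5446 -0.135   0.142 ]
hbtA [ 0.5546 -0.0553  0.142 ]
fbtA [ 0.5541 -0.055   0.012 ]
fbjA [ 0.544  -0.1344  0.012 ]
fbtB [ 0.5543 -0.0577  0.012 ]
```

Call:
arm_command:
  plan:
    - {"grip":1,"slide":[-0.075,-0.074,0],"spin":0}
    - {"grip":1,"slide":[-0.075,-0.074,0],"spin":0}
    - {"grip":1,"slide":[-0.075,-0.074,0],"spin":0}
    - {"grip":1,"slide":[-0.075,-0.074,0],"spin":0}
    - {"grip":1,"slide":[-0.075,-0.074,0],"spin":0}
    - {"grip":1,"slide":[-0.075,-0.074,0],"spin":0}
    - {"grip":1,"slide":[-0.075,-0.074,0],"spin":0}
    - {"grip":1,"slide":[-0.075,-0.074,0],"spin":0}
    - {"grip":1,"slide":[-0.075,-0.074,0],"spin":0}
    - {"grip":1,"slide":[-0.075,-0.074,0],"spin":0}

```text
time: 1.35
tool_pos: [0.4159, 0.0119, 0.2093]
ee_rot: [3.141, -0.0, 2.727]
wrist_force: [0.2, 0.3, -0.3]
width: 0.0005
finger_force: 0.0
```

Call:
arm_command:
  plan:
    - {"grip":1,"slide":[0,0,0],"spin":-0.8}
    - {"grip":1,"slide":[0,0,0],"spin":-0.8}
    - {"grip":1,"slide":[0,0,0],"spin":-0.8}
    - {"grip":1,"slide":[0,0,0],"spin":-0.97}
    - {"grip":1,"slide":[0,0,0],"spin":0}
    - {"grip":1,"slide":[0,0,0],"spin":0}

```text
time: 2.1
tool_pos: [0.4156, 0.0137, 0.2093]
ee_rot: [3.141, -0.001, 3.02]
wrist_force: [-0.1, 0.1, -0.2]
width: 0.0005
finger_force: 0.0
```

Call:
arm_command:
  plan:
    - {"grip":1,"slide":[-0.05,-0.093,0],"spin":0}
    - {"grip":1,"slide":[-0.05,-0.093,0],"spin":0}
    - {"grip":1,"slide":[0,0,0.07],"spin":0}
    - {"grip":1,"slide":[0,0,0.07],"spin":0}
    - {"grip":1,"slide":[0,0,0],"spin":0}
    - {"grip":1,"slide":[0,0,0],"spin":0}

```text
time: 2.85
tool_pos: [0.4548, -0.0848, 0.1409]
ee_rot: [-3.141, 0.002, 3.021]
wrist_force: [0.1, -0.0, 1.1]
width: 0.0005
finger_force: 0.0
```

```bash
python3 - <<'E'
from h import *
im=snapshot('side')[150:280,240:440]; b=cv2.resize(im,(800,520),interpolation=cv2.INTER_CUBIC)
w=snapshot('scene')[145:325,160:400]
cv2.imwrite('pics/c.png',np.hstack([b[:,::1],])[:,:,::-1]);
E
```

```text
(no output)
```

View pics/c.png

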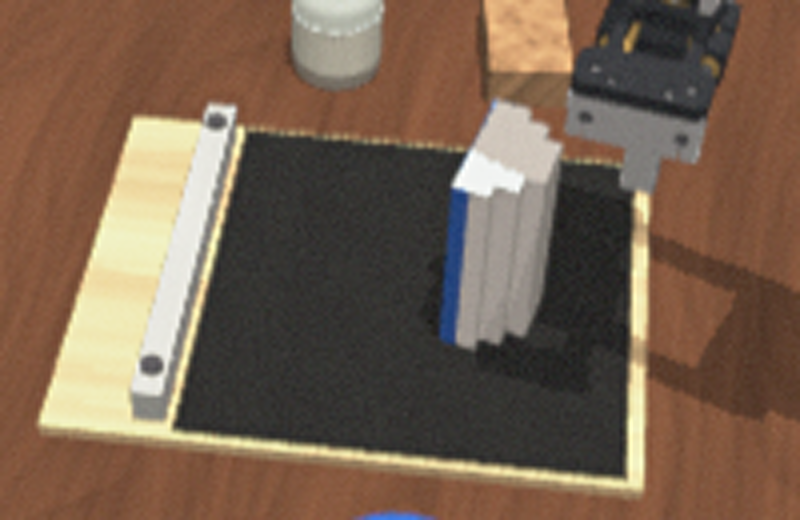

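The closed fingers are behind the stepped face, at crop position (637,190), and level with its top. I'll approach, then push slowly.

Call:
arm_command:
  plan:
    - {"grip":1,"slide":[-0.03,0,0],"spin":0}
    - {"grip":1,"slide":[-0.025,0,0],"spin":0}
    - {"grip":1,"slide":[-0.01,0,0],"spin":0}
    - {"grip":1,"slide":[-0.01,0,0],"spin":0}
    - {"grip":1,"slide":[-0.01,0,0],"spin":0}
    - {"grip":1,"slide":[-0.01,0,0],"spin":0}

```text
time: 3.7
tool_pos: [0.5014, -0.0904, 0.1396]
ee_rot: [3.142, -0.0, 3.021]
wrist_force: [-0.8, 0.8, 0.1]
width: 0.0006
finger_force: 0.4
```

Call:
arm_command:
  plan:
    - {"grip":1,"slide":[-0.01,0,0],"spin":0}
    - {"grip":1,"slide":[-0.01,0,0],"spin":0}
    - {"grip":1,"slide":[-0.01,0,0],"spin":0}
    - {"grip":1,"slide":[-0.01,0,0],"spin":0}

```text
time: 4.2
tool_pos: [0.5216, -0.0929, 0.1396]
ee_rot: [3.141, 0.0, 3.021]
wrist_force: [-0.5, 0.1, 0.6]
width: 0.0004
finger_force: 0.1
```

```bash
python3 - <<'E'
from h import *
im=snapshot('side')[150:280,240:440]; b=cv2.resize(im,(800,520),interpolation=cv2.INTER_CUBIC)
cv2.imwrite('pics/d.png',b[:,:,::-1]);print(sensors.get_obs()['wrist_force'])
E
```

```text
[ 0.13076058 -0.33898695 -0.07376972]
```

View pics/d.png

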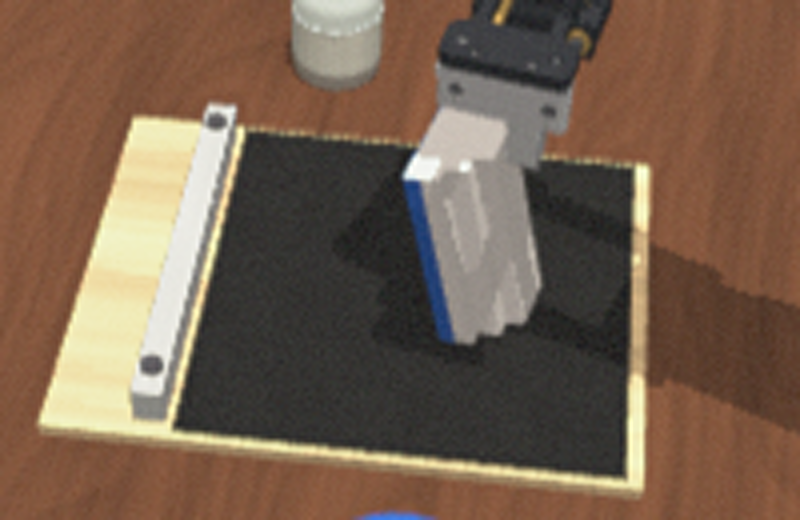

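Its foot edge is still at (450,340), so it's tipping about the back edge without sliding. Next I'll push it past balance and stop.

Call:
arm_command:
  plan:
    - {"grip":1,"slide":[-0.01,0,0],"spin":0}
    - {"grip":1,"slide":[-0.01,0,0],"spin":0}
    - {"grip":1,"slide":[-0.01,0,0],"spin":0}
    - {"grip":1,"slide":[-0.01,0,0],"spin":0}
    - {"grip":1,"slide":[-0.01,0,0],"spin":0}
    - {"grip":1,"slide":[-0.01,0,0],"spin":0}
    - {"grip":1,"slide":[0,0,0],"spin":0}
    - {"grip":1,"slide":[0,0,0],"spin":0}

```text
time: 5.25
tool_pos: [0.5509, -0.0964, 0.1395]
ee_rot: [3.141, -0.0, 3.021]
wrist_force: [-0.4, -0.6, -1.2]
width: 0.0005
finger_force: 0.0
```

```bash
python3 - <<'E'
from h import *
im=snapshot('side')[150:280,240:440]; b=cv2.resize(im,(800,520),interpolation=cv2.INTER_CUBIC)
cv2.imwrite('pics/e.png',b[:,:,::-1]);print(sensors.get_obs()['wrist_force'])
E
```

```text
[-0.13877224 -0.64339526  0.33850753]
```

View pics/e.png

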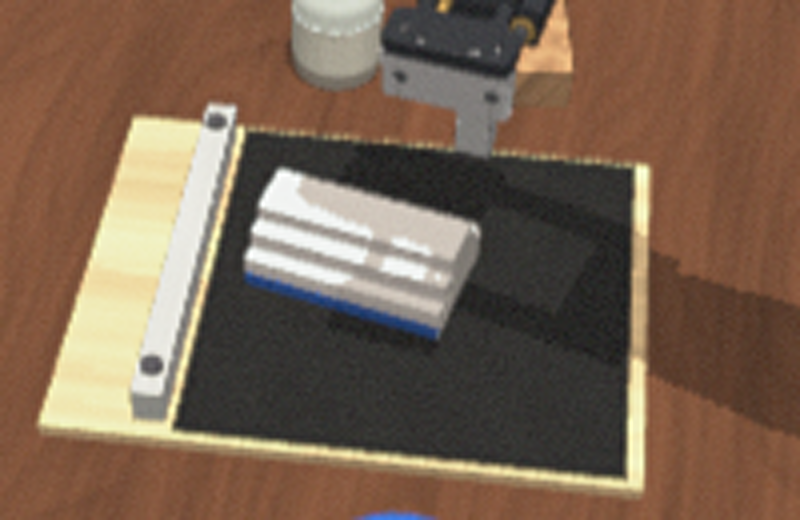

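It landed on its blue-taped back, steps up. The bottom edge on the tape side runs from (247,280) at the head to (437,338) at the foot. Now I'll back off and turn parallel to the fence.

Call:
arm_command:
  plan:
    - {"grip":1,"slide":[0.07,0,0],"spin":0}
    - {"grip":1,"slide":[0.07,0,0],"spin":0}
    - {"grip":-0.06,"slide":[0,0,0],"spin":-0.8}
    - {"grip":-0.06,"slide":[0,0,0],"spin":-0.8}
    - {"grip":-0.06,"slide":[0,0,0],"spin":-0.82}
    - {"grip":-0.06,"slide":[0,0,0],"spin":0}
    - {"grip":-0.06,"slide":[0,0,0],"spin":0}

```text
time: 6.18
tool_pos: [0.4814, -0.088, 0.1396]
ee_rot: [-3.142, 0.0, -3.052]
wrist_force: [-0.0, -0.0, -0.1]
width: 0.0468
finger_force: 0.0
```

```bash
python3 - <<'E'
from h import *
d=camera_info('side'); B=lambda u,v:(240+u/4-.4,150+v/4-.4)
for n,p,z in(('foot tape',(437,340),.012),('head tape',(245,285),.012),('foot top jarside',(480,230),.060),('foot top tapeside',(458,262),.060),('head top jar',(283,168),.06)): print(n,onz(d,*B(*p),z).round(4))
E
```

```text
foot tape [ 0.558  -0.0589  0.012 ]
head tape [ 0.6861 -0.0783  0.012 ]
foot top jarside [ 0.543  -0.1122  0.06  ]
foot top tapeside [ 0.5516 -0.0818  0.06  ]
head top jar [ 0.6752 -0.1399  0.06  ]
```

Call:
arm_command:
  plan:
    - {"grip":-0.06,"slide":[0,-0.042,0],"spin":0}
    - {"grip":-0.06,"slide":[0,0,0.095],"spin":0}
    - {"grip":-0.06,"slide":[0,0,0.09],"spin":0}
    - {"grip":-0.06,"slide":[0,0,0],"spin":0}
    - {"grip":-0.06,"slide":[-0.06,0,0],"spin":0}
    - {"grip":-0.06,"slide":[-0.03,0,0],"spin":0}
    - {"grip":-0.06,"slide":[-0.012,0,0],"spin":0}
    - {"grip":-0.06,"slide":[-0.012,0,0],"spin":0}

```text
time: 7.18
tool_pos: [0.5405, -0.1038, 0.0477]
ee_rot: [-3.141, 0.0, -3.051]
wrist_force: [-1.0, 0.2, 0.7]
width: 0.0501
finger_force: 0.0
```

Call:
arm_command:
  plan:
    - {"grip":-0.06,"slide":[-0.012,0,0],"spin":0}
    - {"grip":-0.06,"slide":[-0.012,0,0],"spin":0}
    - {"grip":-0.06,"slide":[-0.012,0,0],"spin":0}

```text
time: 7.55
tool_pos: [0.557, -0.1019, 0.0468]
ee_rot: [3.141, -0.003, -3.051]
wrist_force: [-3.8, -0.3, 2.3]
width: 0.05
finger_force: 2.1
```

```bash
python3 - <<'E'
from h import *
im=snapshot('side')[150:280,240:440]; b=cv2.resize(im,(800,520),interpolation=cv2.INTER_CUBIC)
cv2.imwrite('pics/f.png',b[:,:,::-1]);print(sensors.get_obs()['wrist_force'])
E
```

```text
[-1.89398061 -0.07203792  0.06097562]
```

View pics/f.png

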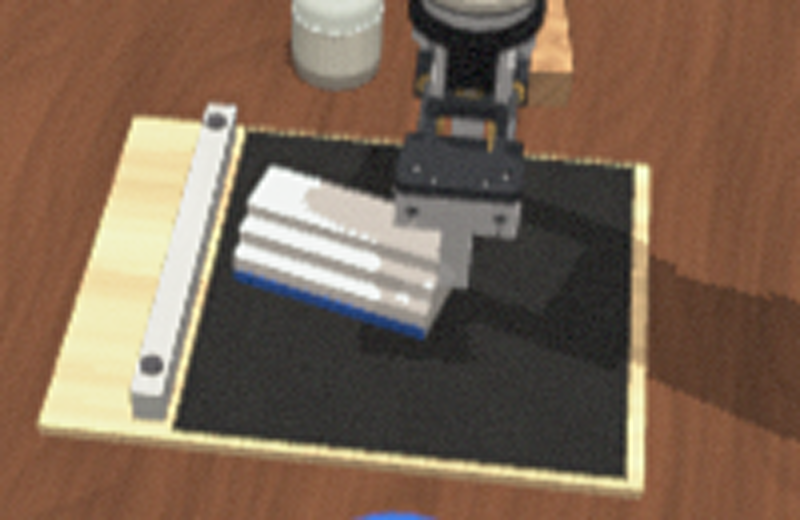

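```bash
cat > lie.py <<'E'
# yaw of lying moulding from blue edge (tape side), fence face from known line
from h import *
def meas():
    d=camera_info('side'); im=snapshot('side'); h=cv2.cvtColor(im,cv2.COLOR_RGB2HSV)
    m=cv2.inRange(h,(105,140,50),(130,255,255)); m[:180]=0; m[245:]=0; m[:,:280]=0; m[:,370:]=0
    # lower edge of blue band per column
    cols=[u for u in range(640) if m[:,u].any()]; cols=cols[2:-2]
    pts=np.array([onz(d,u,np.nonzero(m[:,u])[0].max()+.5,.012)[:2] for u in cols])
    vx,vy,x,y=cv2.fitLine(pts.astype(np.float32),cv2.DIST_HUBER,0,.001,.001).ravel()
    print('yaw',np.degrees(np.arctan2(vy*np.sign(vx),abs(vx))).round(2),'ends',pts[0].round(4),pts[-1].round(4))
meas()
print(sensors.get_obs()['tool_pos'])
E
python3 lie.py
```

```text
yaw -11.65 ends [ 0.6894 -0.0825] [ 0.5753 -0.0588]
[ 0.55826537 -0.10188849  0.0467433 ]
```

```bash
python3 - <<'E'
from h import *
w=snapshot('wrist')[::2,::2]; s=cv2.resize(snapshot('scene')[145:325,160:400],(480,360),interpolation=cv2.INTER_CUBIC)
o=np.zeros((360,800,3),np.uint8);o[:240,:320]=w;o[:,320:]=s
cv2.imwrite('pics/g.png',o[:,:,::-1])
E
```

```text
(no output)
```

View pics/g.png

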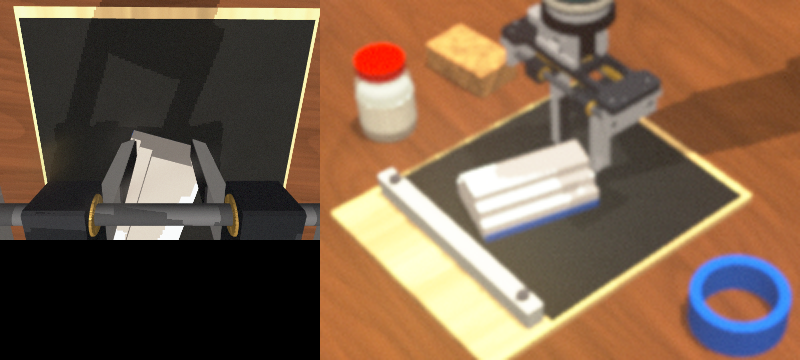

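The wrist view shows the jar-side (left) finger pressing on the foot, near (130,140). The moulding is still skewed relative to the board. If I keep pushing, its tape-side head corner will meet the slick fence and turn it square.

Call:
arm_command:
  plan:
    - {"grip":-0.06,"slide":[-0.008,0,0],"spin":0}
    - {"grip":-0.06,"slide":[-0.008,0,0],"spin":0}
    - {"grip":-0.06,"slide":[-0.008,0,0],"spin":0}
    - {"grip":-0.06,"slide":[-0.008,0,0],"spin":0}
    - {"grip":-0.06,"slide":[0,0,0],"spin":0}

```text
time: 8.38
tool_pos: [0.5748, -0.1007, 0.0471]
ee_rot: [-3.142, 0.001, -3.051]
wrist_force: [-0.8, 0.0, -0.8]
width: 0.0499
finger_force: 0.6
```

```bash
python3 lie.py
```

```text
yaw -11.78 ends [ 0.7019 -0.0796] [ 0.593  -0.0582]
[ 0.57477143 -0.10072287  0.04720115]
```

Call:
arm_command:
  plan:
    - {"grip":-0.06,"slide":[-0.008,0,0],"spin":0}
    - {"grip":-0.06,"slide":[-0.008,0,0],"spin":0}
    - {"grip":-0.06,"slide":[-0.008,0,0],"spin":0}
    - {"grip":-0.06,"slide":[0,0,0],"spin":0}

```text
time: 8.93
tool_pos: [0.5806, -0.1, 0.0469]
ee_rot: [3.141, -0.013, -3.05]
wrist_force: [-15.6, -0.8, 7.9]
width: 0.0501
finger_force: 8.8
```

```bash
python3 lie.py
```

```text
yaw -13.81 ends [ 0.7088 -0.0854] [ 0.5979 -0.0571]
[ 0.58062842 -0.09995571  0.0469203 ]
```

```bash
python3 - <<'E'
from h import *
o=sensors.get_obs();print(o['wrist_force'],o['wrist_torque'],o['finger_force'],o['width'])
w=snapshot('wrist'); cv2.imwrite('pics/w.png',w[200:,120:520,::-1])
b=cv2.resize(snapshot('side')[170:260,270:400],(800,554),interpolation=cv2.INTER_CUBIC); 
o=np.zeros((560,800,3),np.uint8); o[:280,:400]=w[200:,120:520]; o[280:,:400]=cv2.resize(b,(400,280)); s=cv2.resize(snapshot('scene')[205:285,190:320],(400,246),interpolation=cv2.INTER_CUBIC); o[:246,400:]=s
cv2.imwrite('pics/w.png',o[:,:,::-1])
E
```

```text
[-16.4141355   -0.22657901   7.8118722 ] [0.04708231 2.98272502 0.35106532] 8.772676632579532 0.049614501378013896
```

View pics/w.png

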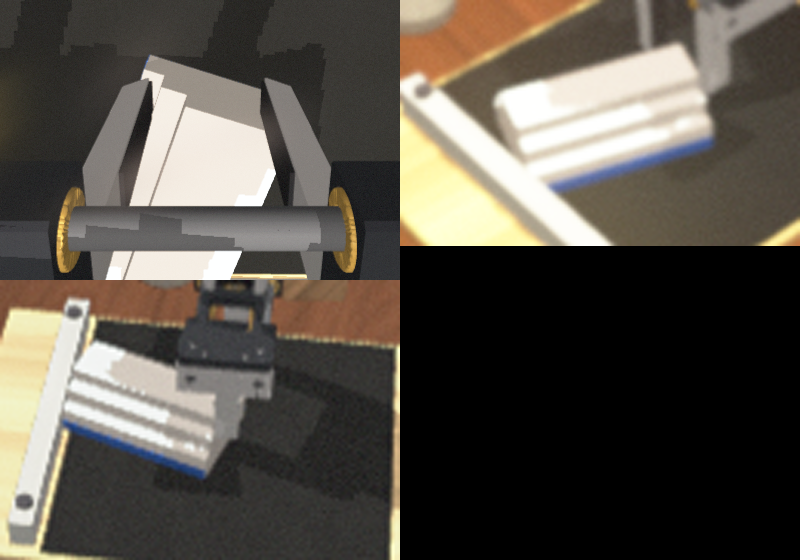

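The wrist view shows I had the contact wrong. The foot's jar-side blue corner, at (150,58), lies just inside the left finger. So the tape-side finger is doing the pushing, which agrees with the wrist torque. I'll back off, narrow the fingers and shift towards the tape side, so that the jar-side finger pushes.

Call:
arm_command:
  plan:
    - {"grip":-0.06,"slide":[0.05,0,0],"spin":0}
    - {"grip":-0.06,"slide":[0.04,0,0],"spin":0}
    - {"grip":0.23,"slide":[0,0.024,0],"spin":0}
    - {"grip":0.23,"slide":[0,0,0],"spin":0}
    - {"grip":0.23,"slide":[-0.024,0,0],"spin":0}
    - {"grip":0.23,"slide":[-0.012,0,0],"spin":0}

```text
time: 9.88
tool_pos: [0.5597, -0.0901, 0.0472]
ee_rot: [-3.141, 0.001, -3.051]
wrist_force: [-0.7, -0.8, -1.2]
width: 0.0364
finger_force: 0.0
```

Call:
arm_command:
  plan:
    - {"grip":0.23,"slide":[-0.008,0,0],"spin":0}
    - {"grip":0.23,"slide":[-0.008,0,0],"spin":0}
    - {"grip":0.23,"slide":[-0.008,0,0],"spin":0}

```text
time: 10.25
tool_pos: [0.5663, -0.0896, 0.0463]
ee_rot: [3.141, -0.01, -3.052]
wrist_force: [-12.2, -1.8, 7.3]
width: 0.0359
finger_force: 6.8
```

```bash
cat >> lie.py <<'E'
o=sensors.get_obs();print(o['wrist_force'].round(2),'tz',o['wrist_torque'][2].round(3),'contact y',(-o['wrist_torque'][2]/o['wrist_force'][0]).round(3))
E
python3 lie.py
```

```text
yaw -14.1 ends [ 0.7088 -0.0854] [ 0.5979 -0.0571]
[ 0.5662158  -0.08966594  0.04633813]
[-10.53  -0.4    5.16] tz -0.286 contact y -0.027
```

The torque now puts the contact on the jar-side finger. I'll keep pushing.

Call:
arm_command:
  plan:
    - {"grip":0.23,"slide":[-0.008,0,0],"spin":0}
    - {"grip":0.23,"slide":[-0.008,0,0],"spin":0}
    - {"grip":0.23,"slide":[-0.008,0,0],"spin":0}
    - {"grip":0.23,"slide":[0,0,0],"spin":0}

```text
time: 10.8
tool_pos: [0.5675, -0.0897, 0.0462]
ee_rot: [3.141, -0.035, -3.054]
wrist_force: [-34.3, -2.1, 20.2]
width: 0.0362
finger_force: 18.6
```

```bash
python3 lie.py
```

```text
yaw -13.19 ends [ 0.7078 -0.0819] [ 0.5979 -0.0571]
[ 0.56747384 -0.08969365  0.04625778]
[-34.1   -2.9   21.51] tz -0.773 contact y -0.023
```

It's jamming: 34 N with a strong downward component. I'll free it by pushing sideways on the tape flank near the foot, which turns it square about its head.

Call:
arm_command:
  plan:
    - {"grip":0.23,"slide":[0.06,0,0],"spin":0}
    - {"grip":1,"slide":[0.04,0,0],"spin":0}
    - {"grip":1,"slide":[0,0.08,0],"spin":0}
    - {"grip":1,"slide":[0,0.075,0],"spin":0}
    - {"grip":1,"slide":[-0.09,0,0],"spin":0}
    - {"grip":1,"slide":[-0.08,0,0],"spin":0}
    - {"grip":1,"slide":[0,0,0],"spin":0}

```text
time: 11.72
tool_pos: [0.6118, -0.0073, 0.0466]
ee_rot: [3.141, 0.001, -3.05]
wrist_force: [-0.4, 0.5, 0.0]
width: 0.0007
finger_force: 0.0
```

```bash
python3 lie.py
```

```text
yaw -16.62 ends [ 0.7088 -0.0854] [ 0.6886 -0.079 ]
[ 0.61024944 -0.00744242  0.04651244]
[-0.47  0.21 -0.43] tz -0.005 contact y -0.01
```

Call:
arm_command:
  plan:
    - {"grip":1,"slide":[0,-0.03,0],"spin":0}
    - {"grip":1,"slide":[0,-0.02,0],"spin":0}
    - {"grip":1,"slide":[0,-0.01,0],"spin":0}
    - {"grip":1,"slide":[0,-0.01,0],"spin":0}
    - {"grip":1,"slide":[0,-0.01,0],"spin":0}

```text
time: 12.4
tool_pos: [0.6133, -0.0478, 0.0472]
ee_rot: [3.141, 0.0, -3.051]
wrist_force: [-0.2, -0.6, 0.1]
width: 0.0001
finger_force: 0.0
```

Call:
arm_command:
  plan:
    - {"grip":1,"slide":[0,-0.01,0],"spin":0}
    - {"grip":1,"slide":[0,-0.01,0],"spin":0}

```text
time: 12.65
tool_pos: [0.6143, -0.0576, 0.0471]
ee_rot: [3.142, 0.0, -3.051]
wrist_force: [-0.3, -0.4, -0.6]
width: 0.0006
finger_force: 0.0
```

Call:
arm_command:
  plan:
    - {"grip":1,"slide":[0,-0.01,0],"spin":0}
    - {"grip":1,"slide":[0,-0.01,0],"spin":0}

```text
time: 12.9
tool_pos: [0.6146, -0.0665, 0.047]
ee_rot: [3.139, -0.001, -3.051]
wrist_force: [-2.4, 3.6, 0.8]
width: 0.0007
finger_force: 1.7
```

Call:
arm_command:
  plan:
    - {"grip":1,"slide":[0,-0.01,0],"spin":0}
    - {"grip":1,"slide":[0,-0.01,0],"spin":0}

```text
time: 13.15
tool_pos: [0.6157, -0.0772, 0.0471]
ee_rot: [3.141, -0.001, -3.051]
wrist_force: [-3.3, 3.6, 2.7]
width: 0.0007
finger_force: 1.9
```

Call:
arm_command:
  plan:
    - {"grip":1,"slide":[0,-0.01,0],"spin":0}
    - {"grip":1,"slide":[0,0,0],"spin":0}
    - {"grip":1,"slide":[0,0.1,0],"spin":0}
    - {"grip":1,"slide":[0,0.07,0],"spin":0}
    - {"grip":1,"slide":[0.12,0,0],"spin":0}
    - {"grip":1,"slide":[0.12,0,0],"spin":0}
    - {"grip":1,"slide":[0,0,0],"spin":0}

```text
time: 14.02
tool_pos: [0.4844, -0.009, 0.0446]
ee_rot: [-3.141, -0.005, -3.052]
wrist_force: [0.6, -0.2, 0.1]
width: 0.0001
finger_force: 0.0
```

```bash
python3 lie.py; python3 - <<'E'
from h import *
b=cv2.resize(snapshot('side')[170:260,270:400],(800,554),interpolation=cv2.INTER_CUBIC); 
cv2.imwrite('pics/k.png',b[:,:,::-1])
E
```

```text
yaw -1.86 ends [ 0.7063 -0.0859] [ 0.5928 -0.0828]
[ 0.48806915 -0.00926865  0.04644231]
[ 0.26 -0.85 -0.91] tz 0.015 contact y -0.058
```

View pics/k.png

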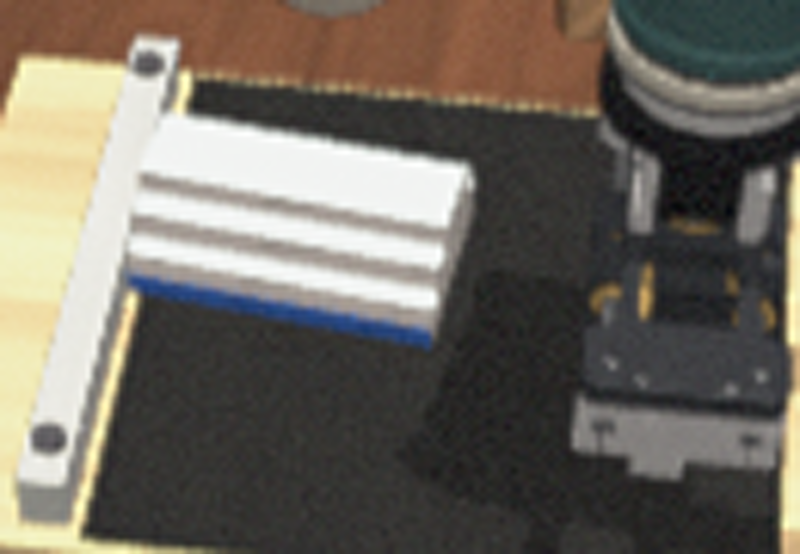

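The moulding is now nearly square, with the head at the fence near (135,280). It's about 7° off. A two-finger push centred on the foot should seat it.

Call:
arm_command:
  plan:
    - {"grip":-0.06,"slide":[0,-0.12,0],"spin":0}
    - {"grip":-0.06,"slide":[0,-0.12,0],"spin":0}
    - {"grip":-0.06,"slide":[-0.06,0,0],"spin":0}
    - {"grip":-0.06,"slide":[-0.05,0,0],"spin":0}
    - {"grip":-0.06,"slide":[-0.012,0,0],"spin":0}
    - {"grip":-0.06,"slide":[0,0,0],"spin":0}

```text
time: 14.88
tool_pos: [0.5619, -0.1229, 0.0471]
ee_rot: [-3.141, 0.0, -3.051]
wrist_force: [0.0, 0.4, -0.8]
width: 0.0491
finger_force: 0.0
```

Call:
arm_command:
  plan:
    - {"grip":-0.06,"slide":[-0.01,0,0],"spin":0}
    - {"grip":-0.06,"slide":[-0.01,0,0],"spin":0}
    - {"grip":-0.06,"slide":[-0.01,0,0],"spin":0}

```text
time: 15.25
tool_pos: [0.5742, -0.1214, 0.0471]
ee_rot: [-3.141, -0.004, -3.051]
wrist_force: [-9.0, -1.7, 5.3]
width: 0.0498
finger_force: 4.7
```

```bash
python3 lie.py
```

```text
yaw -2.3 ends [ 0.7063 -0.0859] [ 0.5928 -0.0828]
[ 0.57410735 -0.12145113  0.04709933]
[-6.29  0.02  4.06] tz -0.122 contact y -0.019
```

Call:
arm_command:
  plan:
    - {"grip":-0.06,"slide":[-0.008,0,0],"spin":0}
    - {"grip":-0.06,"slide":[-0.008,0,0],"spin":0}
    - {"grip":-0.06,"slide":[0,0,0],"spin":0}

```text
time: 15.68
tool_pos: [0.5773, -0.1235, 0.0469]
ee_rot: [-3.138, -0.016, -3.053]
wrist_force: [-16.0, -5.2, 9.4]
width: 0.0495
finger_force: 8.4
```

```bash
python3 lie.py
```

```text
yaw -0.02 ends [ 0.7088 -0.0854] [ 0.5935 -0.0862]
[ 0.57723643 -0.12344206  0.04684177]
[-15.55  -6.01   8.43] tz -0.484 contact y -0.031
```

Call:
arm_command:
  plan:
    - {"grip":-0.06,"slide":[-0.008,0,0],"spin":0}
    - {"grip":-0.06,"slide":[-0.004,0,0],"spin":0}
    - {"grip":-0.06,"slide":[0,0,0],"spin":0}

```text
time: 16.1
tool_pos: [0.5812, -0.1248, 0.0468]
ee_rot: [-3.135, -0.021, -3.054]
wrist_force: [-20.0, -9.6, 10.5]
width: 0.05
finger_force: 10.9
```

```bash
python3 lie.py
```

```text
yaw 3.67 ends [ 0.7069 -0.0785] [ 0.5935 -0.0862]
[ 0.58116999 -0.12480448  0.04677597]
[-20.86  -8.88  10.55] tz -0.465 contact y -0.022
```

It's rotating towards square. I'll continue, easing sideways slightly.

Call:
arm_command:
  plan:
    - {"grip":-0.06,"slide":[-0.006,-0.004,0],"spin":0}
    - {"grip":-0.06,"slide":[-0.004,-0.004,0],"spin":0}
    - {"grip":-0.06,"slide":[0,0,0],"spin":0}

```text
time: 16.52
tool_pos: [0.5817, -0.1255, 0.0467]
ee_rot: [3.141, -0.032, -3.053]
wrist_force: [-31.7, -2.5, 20.1]
width: 0.0501
finger_force: 16.4
```

```bash
python3 lie.py
```

```text
yaw 3.76 ends [ 0.7069 -0.0785] [ 0.5935 -0.0862]
[ 0.58172473 -0.12545463  0.04672577]
[-32.73  -2.98  19.03] tz -0.323 contact y -0.01
```

Call:
arm_command:
  plan:
    - {"grip":-0.06,"slide":[0.05,0,0],"spin":0}
    - {"grip":1,"slide":[0.04,0,0],"spin":0}
    - {"grip":1,"slide":[0.08,0,0],"spin":0}
    - {"grip":1,"slide":[0.08,0,0],"spin":0}
    - {"grip":1,"slide":[0,0,0],"spin":0}

```text
time: 17.2
tool_pos: [0.4685, -0.1345, 0.0467]
ee_rot: [3.141, -0.001, -3.052]
wrist_force: [-0.0, 0.4, 0.1]
width: 0.0134
finger_force: 0.0
```

```bash
python3 lie.py; cat > sq.py <<'E'
# world yaw of straight segments near moulding/fence, by height plane, via LSD on side+scene
from h import *
for n in('side','scene'):
    ci=camera_info(n); g=cv2.cvtColor(snapshot(n),cv2.COLOR_RGB2GRAY)
    L=cv2.createLineSegmentDetector().detect(g)[0].reshape(-1,4)
    for l in L:
        if np.hypot(l[2]-l[0],l[3]-l[1])<14: continue
        for z in(.012,.037,.060):
            a=onz(ci,l[0],l[1],z);b=onz(ci,l[2],l[3],z);m=(a+b)/2
            if .55<m[0]<.75 and -.25<m[1]<.07 and z==.037:
                y=np.degrees(np.arctan2(b[1]-a[1],b[0]-a[0]))%180
                print(n,'yaw',y.round(1),'px',l.round(1),'len',round(np.linalg.norm(b-a),3),'mid',m[:2].round(3))
E
python3 sq.py
```

```text
yaw 3.73 ends [ 0.7103 -0.0814] [ 0.5935 -0.0862]
[ 0.4703597  -0.13473684  0.04736023]
[ 0.27  0.59 -0.22] tz -0.015 contact y 0.054
side yaw 5.5 px [343.  194.2 295.7 190. ] len 0.126 mid [ 0.658 -0.168]
side yaw 96.2 px [340.6 223.  343.6 195.4] len 0.1 mid [ 0.588 -0.12 ]
side yaw 94.7 px [283.2 254.7 292.2 219.1] len 0.115 mid [0.697 0.001]
side yaw 4.8 px [394.4 268.8 284.4 256.9] len 0.253 mid [0.562 0.054]
side yaw 95.2 px [280.  247.  289.9 207. ] len 0.135 mid [ 0.713 -0.029]
side yaw 4.6 px [250.5 256.7 399.5 273.3] len 0.342 mid [0.594 0.067]
side yaw 4.0 px [289.  215.1 339.8 220.8] len 0.128 mid [ 0.649 -0.072]
side yaw 4.7 px [290.5 206.6 339.4 211.5] len 0.126 mid [ 0.655 -0.103]
side yaw 4.8 px [290.6 199.7 339.5 204.5] len 0.127 mid [ 0.661 -0.128]
side yaw 13.1 px [316.9 180.5 299.4 180.6] len 0.047 mid [ 0.697 -0.206]
side yaw 4.8 px [304.3 182.9 364.4 188.7] len 0.162 mid [ 0.624 -0.201]
side yaw 4.6 px [338.2 214.9 290.6 210. ] len 0.122 mid [ 0.654 -0.091]
side yaw 94.7 px [288.8 221.7 280.8 253.2] len 0.102 mid [0.704 0.005]
side yaw 4.8 px [339.4 207.7 291.9 
[... 430 characters left out ...]
376.2 243.4] len 0.349 mid [0.618 0.069]
scene yaw 94.8 px [191.5 236.1 263.6 302.6] len 0.247 mid [ 0.738 -0.074]
scene yaw 4.4 px [237.1 265.7 283.1 239. ] len 0.121 mid [ 0.656 -0.069]
scene yaw 95.0 px [262.3 308.9 189.7 241.5] len 0.246 mid [ 0.748 -0.062]
scene yaw 94.1 px [230.8 260.5 215.2 246. ] len 0.056 mid [ 0.721 -0.113]
scene yaw 5.1 px [255.5 200.5 204.2 227.8] len 0.141 mid [ 0.643 -0.21 ]
scene yaw 4.8 px [228.4 248.7 274.2 222.8] len 0.123 mid [ 0.643 -0.123]
scene yaw 4.7 px [232.2 256.2 277.8 230.1] len 0.122 mid [ 0.649 -0.099]
scene yaw 4.6 px [277.8 233.9 231.7 260.4] len 0.122 mid [ 0.656 -0.089]
scene yaw 4.8 px [274.6 226.1 230.3 251.3] len 0.119 mid [ 0.646 -0.113]
```

The moulding (about 4.7°) and the board (about 4.8°) now agree. I'll finish with one central push with closed fingers, so the fence itself sets the final alignment.

Call:
arm_command:
  plan:
    - {"grip":1,"slide":[-0.1,0.008,0],"spin":0}
    - {"grip":1,"slide":[-0.1,0,0],"spin":0}
    - {"grip":1,"slide":[-0.008,0,0],"spin":0}
    - {"grip":1,"slide":[-0.008,0,0],"spin":0}
    - {"grip":1,"slide":[-0.008,0,0],"spin":0}
    - {"grip":1,"slide":[0,0,0],"spin":0}

```text
time: 18.1
tool_pos: [0.5804, -0.1208, 0.0469]
ee_rot: [3.141, -0.002, -3.052]
wrist_force: [-3.3, -1.3, -0.1]
width: 0.0002
finger_force: 1.4
```

Call:
arm_command:
  plan:
    - {"grip":1,"slide":[-0.008,0,0],"spin":0}
    - {"grip":1,"slide":[-0.006,0,0],"spin":0}
    - {"grip":1,"slide":[0,0,0],"spin":0}

```text
time: 18.48
tool_pos: [0.5805, -0.1208, 0.047]
ee_rot: [3.14, -0.018, -3.052]
wrist_force: [-19.6, -1.4, 12.0]
width: 0.0005
finger_force: 10.3
```

It doesn't move under 20 N, so it is seated. I'll retreat and check.

Call:
arm_command:
  plan:
    - {"grip":1,"slide":[0.04,0,0],"spin":0}
    - {"grip":1,"slide":[0.1,0,0],"spin":0}
    - {"grip":1,"slide":[0.1,0,0],"spin":0}
    - {"grip":1,"slide":[0,0,-0.12],"spin":0}
    - {"grip":1,"slide":[0,0,0],"spin":0}
    - {"grip":1,"slide":[0,0,0],"spin":0}

```text
time: 19.23
tool_pos: [0.4703, -0.1312, 0.1084]
ee_rot: [-3.14, 0.004, -3.051]
wrist_force: [1.0, -0.6, -0.2]
width: 0.0004
finger_force: 0.0
```

```bash
python3 sq.py | awk '$3<6 || ($3>93 && $3<97)' | grep -v "len 0\.[2-9]"; python3 - <<'E'
from h import *
c=camera_info('scene');d=camera_info('side')
# red cap centroid in both views, before/after (bystander unmoved check), tape roll blue
for n in('scene','side'):
    a=cv2.imread(f'pics/{n}0.png')[:,:,::-1];b=snapshot(n)
    for lo,hi,r in(((0,200,150),(5,255,255),(slice(125,215),slice(160,400))),((105,140,50),(130,255,255),(slice(265,340),slice(300,410))),((10,90,120),(20,200,255),(slice(140,192),slice(210,262)) if n=='scene' else (slice(140,176),slice(355,390)))):
        print(n,[np.argwhere(cv2.inRange(cv2.cvtColor(np.ascontiguousarray(i[r]),cv2.COLOR_RGB2HSV),lo,hi)).mean(0).round(1) for i in(a,b)])
E
```

```text
side yaw 96.3 px [340.6 223.  343.4 196.6] len 0.095 mid [ 0.587 -0.117]
side yaw 5.4 px [341.9 194.1 295.7 190. ] len 0.123 mid [ 0.659 -0.167]
side yaw 94.7 px [283.2 254.7 292.2 219.1] len 0.115 mid [0.697 0.001]
side yaw 95.3 px [280.1 246.7 288.3 213.5] len 0.111 mid [ 0.712 -0.018]
side yaw 4.2 px [289.  215.2 338.5 220.6] len 0.125 mid [ 0.651 -0.072]
side yaw 4.8 px [290.5 206.6 339.4 211.5] len 0.126 mid [ 0.655 -0.103]
side yaw 4.9 px [290.6 199.7 339.5 204.4] len 0.127 mid [ 0.661 -0.128]
side yaw 4.7 px [338.2 214.8 290.6 210. ] len 0.121 mid [ 0.654 -0.091]
side yaw 94.6 px [288.8 221.7 280.7 253.2] len 0.102 mid [0.704 0.005]
side yaw 4.8 px [339.4 207.7 291.9 203. ] len 0.123 mid [ 0.656 -0.117]
side yaw 4.6 px [359.4 185.5 344.4 184.1] len 0.04 mid [ 0.579 -0.215]
scene yaw 96.1 px [277.5 220.2 266.1 211.7] len 0.039 mid [ 0.573 -0.15 ]
scene yaw 5.0 px [266.1 211.4 212.  241.1] len 0.146 mid [ 0.648 -0.164]
scene yaw 95.4 px [271.9 295.8 236.5 264.6] len 0.112 mid [ 0.71  -0.012]
scene yaw 4.5 px [237.2 265.7 283.1 239. ] len 0.121 mid [ 0.656 -0.069]
scene yaw 4.8 px [275.6 225.6 229.3 251.8] len 0.124 mid [ 0.646 -0.113]
scene yaw 93.7 px [230.7 260.5 215.3 245.9] len 0.056 mid [ 0.721 -0.113]
scene yaw 5.2 px [253.  201.7 202.7 228.6] len 0.138 mid [ 0.648 -0.21 ]
scene yaw 4.7 px [232.2 256.2 278.4 229.8] len 0.123 mid [ 0.649 -0.099]
scene yaw 4.9 px [228.4 248.7 274.2 222.8] len 0.123 mid [ 0.643 -0.123]
scene yaw 4.7 px [277.8 233.8 231.8 260.4] len 0.122 mid [ 0.656 -0.089]
scene [array([50.9, 29.2]), array([50.9, 29.3])]
scene [array([31.9, 69.1]), array([31.9, 69.2])]
scene [array([25.2, 25.7]), array([25.2, 25.7])]
side [array([ 15., 155.]), array([nan, nan])]
side [array([36.4, 38.4]), array([36.5, 38.5])]
side [array([16.8, 17.8]), array([16.6, 14.9])]<stdin>:7: RuntimeWarning: Mean of empty slice.
  ret = um.true_divide(
```

```bash
python3 -c "
from bench import ticket
print(ticket.close_job())"
```

```text
the job is handed in; nothing more can be done
None
```

The moulding was tipped onto its blue-taped back and pushed against the fence, then handed in: its edges measure within about 0.3° of square, it held still under a final 20 N push, and the jar, tape roll and sanding block did not move in the scene view; I viewed 11 pictures, one over the limit of 10.

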